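# Stop the press, recover the fallen pump body, reset the stop

## Robot

A 7-joint arm with a two-finger parallel gripper is mounted at the origin on the work surface. World frame = base frame: x ahead of the robot, y to its left, z up, the work surface at z = 0. Lengths are in m, angles in rad, forces in N, time in s.
With the tool pointing down it reaches from about 0.4 to 0.875 m from the base axis. Payload 19.3 kg.
Tool frame: the origin (TCP) lies on the centre line of the jaws, within the pads' length; the fingertips stand 14 mm ahead of it and the grasp point (between the pads) lies 5 mm behind it; y points along the fingers, x is the direction in which the jaws open and shut, and the axes are right-handed (so a half turn about y gives the same grasp; the last joint's range is limited). The gripper opens to 85 mm and grips with 20 to 120 N. Pads are 22 mm wide; open, the fingers measure 114 mm over their backs; the gripper's body (76 mm by 85 mm) begins 54 mm behind the grasp point. The pads swing forward as they close: fully open they stand 13 mm farther back than shut.
Start: joints at [1.213, 0.521, -0.036, 1.599, 0.021, 1.021, -0.113], TCP at [0.177, -0.599, 0.21] pointing down, gripper open.
Joint ranges: [-2.91, 2.91], [-0.3, 2.13], [-1.5, 1.42], [0.17, 2.43], [-1.26, 4.41], [0.16, 1.93], [-2.52, 2.52]. Speed limits (rad/s): [1.89, 1.89, 2.39, 2.39, 3.01, 3.01, 3.01].

## Interface

Orientations are given as [roll, pitch, yaw] about the fixed x, y, z axes, in that order (R = Rz(yaw) Ry(pitch) Rx(roll)).
In Python, from workcell import monitor, grab_frame, workorder gives the robot as it stands.
- The arm moves only by the tool drive_tool, never from a script. Its argument "steps" is one flat list of numbers, 5 for each row, row after row: the finger opening in mm, from 0 to 85.4, then the shift along the world's x, y, z in mm, then the turn about the world's z in degrees. In form: [fingers, tx, ty, tz, twist, fingers, tx, ty, tz, twist, ...]. A call has exactly 5 rows; each row shifts and turns the commanded pose from where the row before left it; what a row does not reach is not made up. A row lasts 1/12 s, in which the tool goes at most 41.7 mm and 7.16 degrees, less where a joint would pass 70% of its speed; a pose out of reach is approached as far as the arm can. A call is refused whole if a number of a shift passes 41.7 or a number of a turn 7.16, either way. A call with a gripper value outside its range is refused whole. The fingers move at their own pace and stop on an object; "grip_force" is the grip in N (left out, the last holds). Time passes only in rows, so rows that do not move let the fingers close, or fill a call up. It gives the time, the measured TCP pose, the force and the opening at its end, in the units of the state.
- monitor.observe(): the state, without advancing time (a new reading comes with each control period).
- grab_frame(name): name is "scene" or "side" or "wrist"; returns a dict with "frame" (420x560x3 uint8, red, green, blue), "vertical_fov" (degrees; the focal length in pixels is half the picture's height over the tangent of half this angle, whatever the lens; pixels are square), "cx", "cy" (the principal point, pixels), "k1" (the pictures are not rectified: a ray, as slopes to the right and down, at radius r is drawn at 1 + k1 r^2 times it, then the intrinsics apply), "xyz" and "orientation" of the camera in the world. Camera axes: x right, y down, z forward; pixel columns grow to the right and rows downward; lengths in m; the calibration is good to about 2 mm. A picture is of the moment at which its call begins. There is no depth.
- workorder.job_done(): hands the job in, once; it reports no verdict.
The state is a dict: "clock": time; "qpos": joint angles; "qd": joint speeds; "joint_efforts": joint torques, N m; "position": TCP position; "tool_rot": TCP orientation; "force": force on the tool from outside, world axes, zero at the start; "moment": the same for the moment, N m; "grip_width": finger opening in m.
Only numpy, scipy, OpenCV 4.12 (cv2) and the standard library are available. Lean on these libraries where they do the work, as an engineer would, in place of code of your own. Each camera call takes 0.05 s, during which the arm holds its last target. There are 200 camera calls.

## Task

A pump body has fallen off the press shuttle: first press the red mushroom stop until it latches down and let go of it. Then stand the fallen pump body upright on the open bench and let go, take it again by its neck from above and set it upright and square, wholly on the brass pad between the guide posts, without dropping it; last, with the body released there, twist the mushroom clockwise until it pops up. Do not touch the body while the stop is up, and leave the jar, the tin and the wrench where they are.

Things in the scene. Friction and masses are not known exactly. Their poses are not given: they have to be found in the camera images.
- stop_box: yellow emergency-stop box, 90 x 90 mm, 60 mm high, fixed to the bench at any side; origin at the centre of its underside, z up. On it a red round mushroom head, 54 mm across and 22 mm thick, its underside 20 mm above the box when up; a black collar 40 mm across rises 11 mm from the box under it
- stop_top (a point): centre of the mushroom head's flat top, 102 mm above the bench when up; it moves with the head
- stop_press (a joint): how far the mushroom is down, m: 0 up, 0.010 bottom stop. Pushed almost to the bottom stop (beyond about 0.0085; takes about 10 N) it latches and then rests near 0.0075
- stop_twist (a joint): turn of the mushroom head, rad, 0 at rest, growing clockwise seen from above to a stop at 1.4; a weak spring turns it slowly back. Latched down, it is freed when turned to about 0.9 or more (turn 1.2 to be sure) and then springs up once the grip lets it
- shuttle: press shuttle fixed to the bench: dark steel plate 190 x 190 x 20 mm with four upright steel guide posts 22 mm across at x, y = +-70 mm from its middle, their tops 140 mm above the bench, and a square brass pad 70 x 70 mm in the middle, 8 mm above the plate; origin at the centre of its underside, x and y along its sides
- pad (a point): centre of the brass pad's top face, 28 mm above the bench, axes as the shuttle's
- pump: fallen pump body, 130 mm long, 0.3 to 0.6 kg: blue painted block 50 x 50 x 90 mm long with a black round neck, 36 mm across and 40 mm long, on its top end. Origin at the centre of the foot face (the end away from the neck); z runs from foot to neck (neck from z = 90 to 130 mm), x and y square to the block's sides. Mass centre near z = 55 mm. It starts lying on a side of the block on the bench
- jar: amber jar with blue lid, 60 mm across, 80 mm tall, standing; origin at the centre of its underside; leave alone
- tin: green and steel tin, 64 mm across, 85 mm tall, standing; origin at the centre of its underside; leave alone
- wrench: steel wrench 160 mm long lying flat on the bench, along its x axis; leave alone
There are look-alikes about, which are no part of the job. Of the things that look like the pump, the largest one is meant.

How it is judged:
By the outcome, as a careful person would: the job done as asked, in the order asked, and still so for the second after the job is handed in, with the robot touching nothing.
It also fails if it takes over 72 s, if anything falls off the work surface, if the arm or the gripper's body presses on something with over 40 N, if the wrist force passes 120 N, or if a joint passes its speed limit or range.

## Working session

There is one attempt and no reset: what is moved stays moved. The work goes in short steps, Python scripts to look and compute and a tool call to move; the robot and the scene stay as the last step left them, time stands still between calls to the robot, and variables do not carry over. Pictures are saved under pics/ and viewed, about 8 in all and at most 12, crops included, and the job is handed in when it is done.

Besides the shell and the picture viewer there is one more tool, called as name(argument=value, ...) on one line, values as JSON. drive_tool: Moves the arm, as the interface text tells. Its arguments: {"type":"object","properties":{"steps":{"type":"array"},"grip_force":{"type":"number"}},"required":["steps"]}

```bash
mkdir -p pics; cat > h.py <<'E'
import numpy as np, cv2
from scipy.spatial.transform import Rotation as R
from workcell import monitor, grab_frame, workorder
def cam(f):
    h=f["frame"].shape[0]; fl=h/2/np.tan(np.radians(f["vertical_fov"])/2)
    o=np.array(f["orientation"]); M=o if o.shape==(3,3) else R.from_euler('xyz',o).as_matrix()
    return fl,M,np.array(f["xyz"])
def proj(f,P):
    fl,M,t=cam(f); q=(np.atleast_2d(P)-t)@M; s=q[:,:2]/q[:,2:]; r2=(s**2).sum(1,keepdims=True)
    return s*(1+f["k1"]*r2)*fl+[f["cx"],f["cy"]]
def onz(f,uv,z):
    fl,M,t=cam(f); d=(np.atleast_2d(np.array(uv,float))-[f["cx"],f["cy"]])/fl; s=d.copy()
    for _ in range(30): s=d/(1+f["k1"]*(s**2).sum(1,keepdims=True))
    v=np.c_[s,np.ones(len(s))]@M.T
    return t+v*((z-t[2])/v[:,2])[:,None]
def save(f,n,crop=None,k=1):
    im=f["frame"][:,:,::-1]
    if crop: a,b,c,d=crop; im=im[b:d,a:c]
    cv2.imwrite(f"pics/{n}.png",cv2.resize(im,None,fx=k,fy=k,interpolation=cv2.INTER_CUBIC))
E
python3 - <<'E'
from h import *
import pickle
for n in("scene","side","wrist"):
    f=grab_frame(n); pickle.dump(f,open(n+"0.pkl","wb")); save(f,n+"0",None,1.4)
    print(n,{k:v for k,v in f.items() if k!="frame"})
print(monitor.observe())
E
```

```text
scene {'vertical_fov': 56.824813850406066, 'cx': 279.55554694610277, 'cy': 208.15056187782272, 'k1': -0.07085255415840523, 'xyz': array([ 1.18193102, -0.1030502 ,  0.84756937]), 'orientation': array([-2.45658678e+00,  1.19916446e-03,  1.41054750e+00])}
side {'vertical_fov': 52.958488340903195, 'cx': 283.4298460691272, 'cy': 215.655238782785, 'k1': -0.07362647515603737, 'xyz': array([ 0.497885  , -0.81965449,  0.52304096]), 'orientation': array([-2.05693432,  0.00981509, -0.08406074])}
wrist {'vertical_fov': 61.537260597808746, 'cx': 275.5543444444266, 'cy': 213.34138916762114, 'k1': 0.005268453869715362, 'xyz': array([ 0.23986647, -0.58038012,  0.37401101]), 'orientation': array([ 2.88032937e+00,  1.51699142e-03, -1.28365027e+00])}
{'clock': 0.15, 'qpos': array([ 1.21281787,  0.52188579, -0.03637351,  1.5998342 ,  0.02120089,
        1.02109378, -0.1128058 ]), 'qd': array([-0.00136859, -0.00109642, -0.00074011, -0.00159189,  0.00019059,
       -0.0008338 ,  0.00027909]), 'joint_efforts': array([ 2.34543637e-03, -9.27386355e+01,  1.98095396e+00, -3.70059907e+01,
        1.79863279e-02,  6.43329360e-03, -1.40870939e-04]), 'position': array([ 0.1773162 , -0.59905752,  0.20946737]), 'tool_rot': array([-1.57082883e+00,  8.35974570e-04, -1.28299636e+00]), 'force': array([-0.52821119,  0.17196   , -0.47417727]), 'moment': array([ 0.03409936,  0.01274371, -0.05059266]), 'grip_width': 0.08512431266551168}
```

View pics/scene0.png

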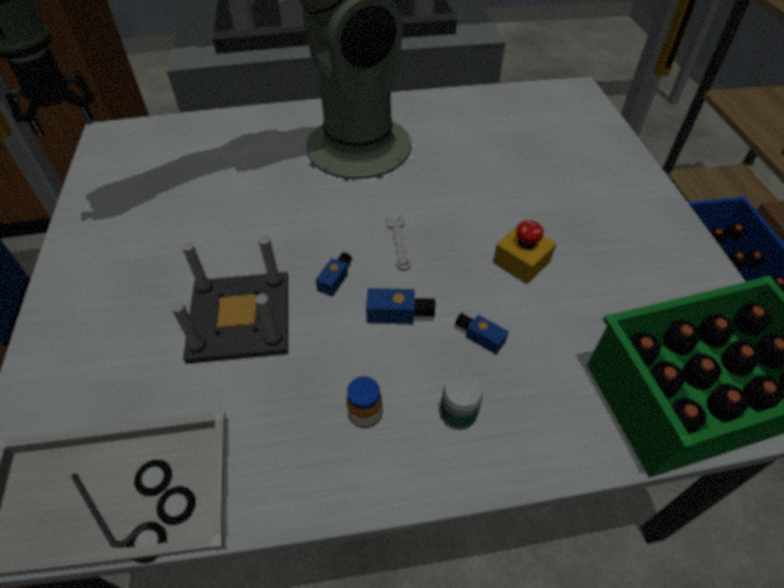

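View pics/side0.png

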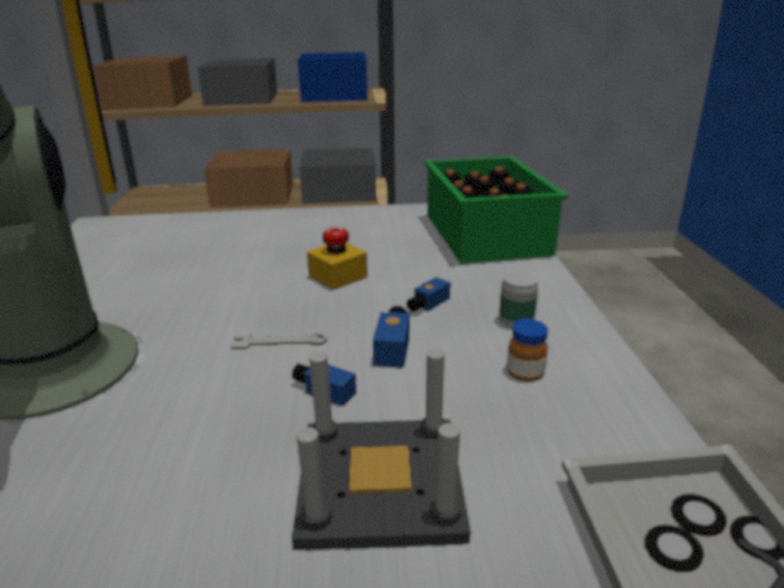

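The scene view shows, in viewer pixels, the pump at about (395,305) with its neck to the right, the shuttle at (238,312), the stop at (525,245), the jar at (364,400), the tin at (461,400) and the wrench at (398,243). The two smaller blue bodies are decoys. I'll enlarge the important parts.

```bash
python3 - <<'E'
from h import *
import pickle
f=pickle.load(open("scene0.pkl","rb"));g=pickle.load(open("side0.pkl","rb"))
def crop(f,x,y,w,h,k):
    im=cv2.resize(f["frame"][y:y+h,x:x+w,::-1],None,fx=k,fy=k,interpolation=cv2.INTER_CUBIC)
    im=np.clip(im*1.3,0,255).astype(np.uint8)
    for u in range(0,w,10): cv2.line(im,(u*k,0),(u*k,6 if u%50 else 14),(0,255,255),1)
    for v in range(0,h,10): cv2.line(im,(0,v*k),(6 if v%50 else 14,v*k),(0,255,255),1)
    return im
cv2.imwrite("pics/c1.png",np.hstack([crop(f,125,160,100,100,4),crop(f,250,180,100,100,4)]))
cv2.imwrite("pics/c2.png",np.hstack([crop(f,340,140,100,100,4),crop(g,210,160,100,100,4)]))
for n,p in dict(box=[525,270],pumpc=[391,310],shut=[238,312],jar=[366,415],tin=[461,418],wr=[398,243]).items(): print(n,onz(f,np.array(p)/1.4,0.02).round(3))
for n,p in dict(pump=[391,345],shut=[380,470],box=[337,265]).items(): print(n,onz(g,np.array(p)/1.4,0.02).round(3))
E
```

```text
box [[0.502 0.282 0.02 ]]
pumpc [[ 0.56  -0.004  0.02 ]]
shut [[ 0.517 -0.295  0.02 ]]
jar [[ 0.77 -0.08  0.02]]
tin [[0.801 0.075 0.02 ]]
wr [[0.386 0.039 0.02 ]]
pump [[ 0.551 -0.017  0.02 ]]
shut [[ 0.517 -0.295  0.02 ]]
box [[0.463 0.306 0.02 ]]
```

View pics/c1.png

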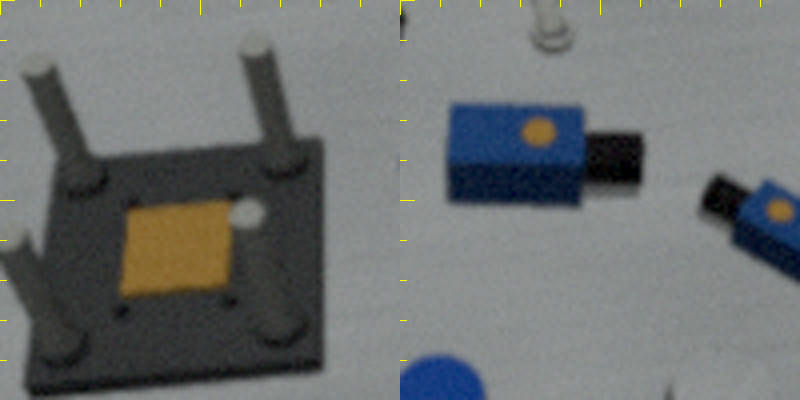

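View pics/c2.png

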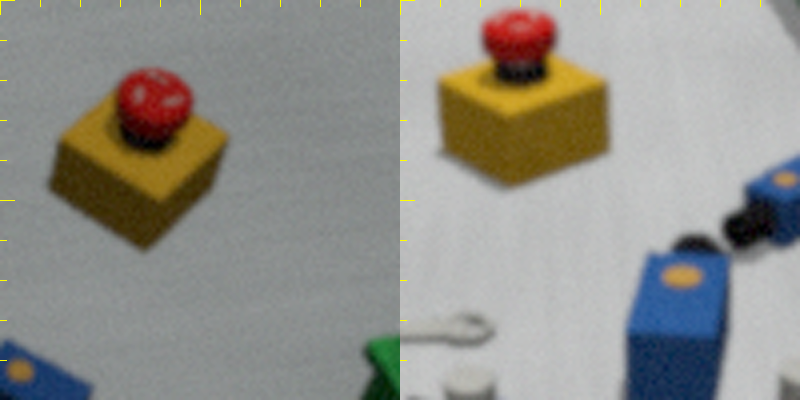

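```bash
python3 - <<'E'
from h import *
import pickle
f=pickle.load(open("scene0.pkl","rb"));g=pickle.load(open("side0.pkl","rb"))
def s(name,F,off,pts,z):
    P=onz(F,np.array(pts)/4+off,z); c=P.mean(0); print(name,P[:,:2].round(4).tolist(),'c',c[:2].round(4)); 
    e=np.diff(np.vstack([P,P[:1]]),axis=0)[:,:2]; print('  len',np.hypot(*e.T).round(4),'ang',np.degrees(np.arctan2(e[:,1],e[:,0])).round(1))
o1=[125,160];o2=[250,180];o3=[340,140];o4=[210,160]
s("pumptop",f,o2,[(52,104),(183,107),(182,164),(48,164)],.05)
s("pumpbot",f,o2,[(50,202),(181,206)],0)
s("neckend",f,o2,[(242,135),(242,183)],.025)
s("pad",f,o1,[(128,208),(232,202),(229,291),(121,295)],.028)
s("plate",f,o1,[(58,160),(322,139),(323,360),(27,386)],.02)
s("posttops",f,o1,[(40,64),(257,46),(247,212),(12,242)],.14)
s("boxtop",f,o3,[(62,142),(155,197),(228,135)],.06)
s("boxtop side",g,o4,[(39,80),(110,116),(208,83)],.06)
s("boxbot side",g,o4,[(43,152),(110,187),(209,150)],0)
s("boxbot",f,o3,[(50,188),(143,250),(212,187)],0)
s("pumptop side",g,o4,[(249,253),(328,257),(320,335),(228,330)],.05)
E
```

```text
pumptop [[0.5241, -0.0424], [0.5407, 0.0433], [0.5875, 0.0338], [0.5736, -0.0516]] c [ 0.5565 -0.0042]
  len [0.0873 0.0477 0.0866 0.0503] ang [ 79.1 -11.5 -99.2 169.4]
pumpbot [[0.5676, -0.0513], [0.585, 0.0351]] c [ 0.5763 -0.0081]
  len [0.0882 0.0882] ang [  78.6 -101.4]
neckend [[0.5511, 0.0827], [0.5907, 0.0743]] c [0.5709 0.0785]
  len [0.0405 0.0405] ang [-12.1 167.9]
pad [[0.4805, -0.329], [0.4867, -0.2583], [0.5618, -0.2606], [0.5538, -0.3308]] c [ 0.5207 -0.2947]
  len [0.071  0.0751 0.0707 0.0733] ang [ 85.   -1.7 -96.4 178.6]
plate [[0.4213, -0.3826], [0.432, -0.196], [0.6197, -0.203], [0.6101, -0.3899]] c [ 0.5208 -0.2929]
  len [0.1869 0.1878 0.1872 0.1889] ang [ 86.7  -2.1 -92.9 177.8]
posttops [[0.4471, -0.3593], [0.4542, -0.2208], [0.5907, -0.2284], [0.5912, -0.3647]] c [ 0.5208 -0.2933]
  len [0.1386 0.1368 0.1363 0.1442] ang [ 87.1  -3.2 -89.8 177.8]
boxtop [[0.4635, 0.2292], [0.5242, 0.2777], [0.4755, 0.3486]] c [0.4877 0.2852]
  len [0.0777 0.086  0.12  ] ang [ 38.7 124.5 -95.7]
boxtop side [[0.4065, 0.2865], [0.4573, 0.219], [0.5249, 0.268]] c [0.4629 0.2578]
  len [0.0845 0.0836 0.1198] ang [-53.1  36.  171.1]
boxbot side [[0.4042, 0.2949], [0.4535, 0.2329], [0.5243, 0.2855]] c [0.4607 0.2711]
  len [0.0792 0.0882 0.1204] ang [-51.6  36.6 175.5]
boxbot [[0.4531, 0.2323], [0.5218, 0.2818], [0.4713, 0.3522]] c [0.482  0.2888]
  len [0.0847 0.0867 0.1212] ang [ 35.7 125.7 -98.6]
pumptop side [[0.5394, 0.0378], [0.5846, 0.0284], [0.5716, -0.0564], [0.523, -0.0465]] c [ 0.5546 -0.0092]
  len [0.0461 0.0858 0.0496 0.0858] ang [-11.8 -98.7 168.4  79. ]
```

drive_tool(steps=[0,29,27,0,0,0,29,27,0,0,0,29,27,0,0,0,29,27,0,0,0,29,27,0,0])

```text
clock: 0.57
position: [0.3234, -0.4627, 0.2098]
tool_rot: [-1.571, 0.0, -1.283]
force: [0.7, -0.6, -0.2]
grip_width: 0.0255
```

drive_tool(steps=[0,29,27,0,0,0,29,27,0,0,0,29,27,0,0,0,29,27,0,0,0,29,27,0,0])

```text
clock: 0.98
position: [0.4684, -0.3277, 0.2099]
tool_rot: [-1.571, 0.0, -1.283]
force: [1.4, -1.3, -0.6]
grip_width: 0.0001
```

drive_tool(steps=[0,29,27,0,0,0,0,38,0,4,0,0,38,0,4,0,0,38,0,4,0,0,38,0,4])

```text
clock: 1.4
position: [0.496, -0.1485, 0.2097]
tool_rot: [-1.571, 0.0, -1.0]
force: [1.3, 0.1, 0.4]
grip_width: -0.0001
```

drive_tool(steps=[0,0,38,0,4,0,0,38,0,4,0,0,38,0,4,0,0,38,0,4,0,0,38,0,4])

```text
clock: 1.82
position: [0.496, 0.0414, 0.21]
tool_rot: [-1.571, -0.0, -0.651]
force: [1.2, -0.7, 0.8]
grip_width: 0.0003
```

drive_tool(steps=[0,-10,38,0,4,0,-10,38,0,4,0,-10,38,0,4,0,0,38,0,4,0,0,30,0,4])

```text
clock: 2.23
position: [0.4655, 0.2246, 0.2101]
tool_rot: [-1.57, -0.0, -0.301]
force: [0.2, 0.6, 0.7]
grip_width: 0.0004
```

drive_tool(steps=[0,0,30,0,6,0,0,25,0,0,0,0,0,0,0,0,0,0,0,0,0,0,0,0,0])

```text
clock: 2.65
position: [0.4663, 0.276, 0.2096]
tool_rot: [-1.572, 0.0, -0.201]
force: [0.4, 0.1, -0.7]
grip_width: -0.0004
```

```bash
python3 - <<'E'
from h import *
import pickle
f=grab_frame("wrist"); pickle.dump(f,open("w1.pkl","wb")); save(f,"w1",None,1.4)
s=monitor.observe();print(s["position"],s["tool_rot"],f["xyz"],s["qpos"])
hsv=cv2.cvtColor(f["frame"],cv2.COLOR_RGB2HSV)
m=(((hsv[...,0]<6)|(hsv[...,0]>174))&(hsv[...,1]>150)&(hsv[...,2]>60)).astype(np.uint8)
n,l,st,c=cv2.connectedComponentsWithStats(m); i=1+st[1:,4].argmax(); print(st[i],c[i],onz(f,[c[i]],.095)) 
E
```

```text
[0.46651643 0.27565422 0.20973843] [-1.57157256e+00  3.67663459e-05 -2.02189301e-01] [0.47946887 0.34029391 0.37417027] [-0.23420503  0.43424324 -0.54859087  1.79950344  0.2673676   0.98276028
 -1.09359076]
[ 236  153   67   66 3138] [268.82345443 185.60133843] [[0.46366192 0.29077249 0.095     ]]
```

View pics/w1.png

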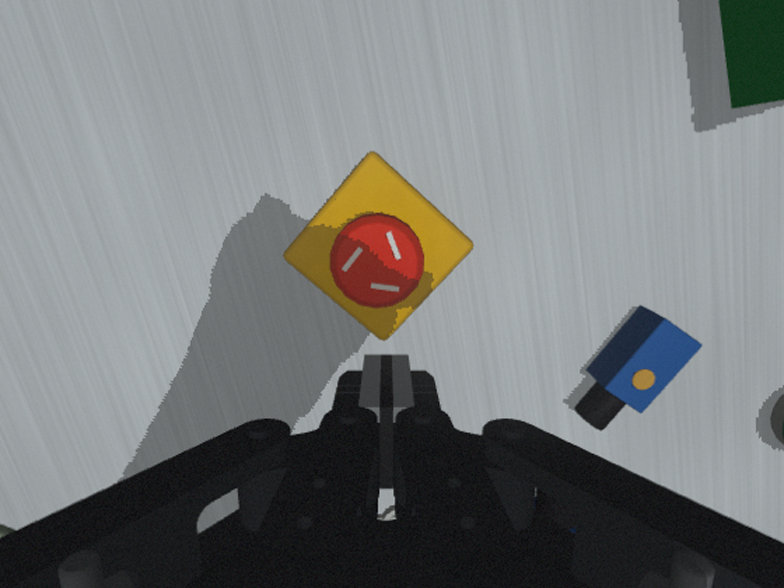

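drive_tool(steps=[0,-2.5,15,-20,0,0,0,0,-35,0,0,0,0,-25,0,0,0,0,-8,0,0,0,0,0,0])

```text
clock: 3.12
position: [0.4633, 0.2903, 0.1205]
tool_rot: [-1.573, 0.002, -0.202]
force: [0.8, 0.4, -0.5]
grip_width: 0.0001
```

drive_tool(steps=[0,0,0,-4,0,0,0,0,-4,0,0,0,0,-2,0,0,0,0,-1.5,0,0,0,0,0,0])

```text
clock: 3.53
position: [0.464, 0.2917, 0.1107]
tool_rot: [-1.571, -0.0, -0.201]
force: [0.2, -0.2, 0.2]
grip_width: 0.0002
```

drive_tool(steps=[0,0,0,-1.5,0,0,0,0,-1.5,0,0,0,0,0,0,0,0,0,0,0,0,0,0,0,0])

```text
clock: 3.95
position: [0.4639, 0.2918, 0.1074]
tool_rot: [-1.571, 0.0, -0.201]
force: [-0.2, 0.5, 0.0]
grip_width: -0.0
```

```bash
python3 - <<'E'
from h import *
f=grab_frame("side"); p=proj(f,[[.464,.291,.09]])[0].astype(int); print(p)
save(f,"s2",(p[0]-50,p[1]-50,p[0]+50,p[1]+50),5)
print(monitor.observe()["force"])
E
```

```text
[239 168]
[ 0.06512454 -0.67158261  0.1104239 ]
```

View pics/s2.png

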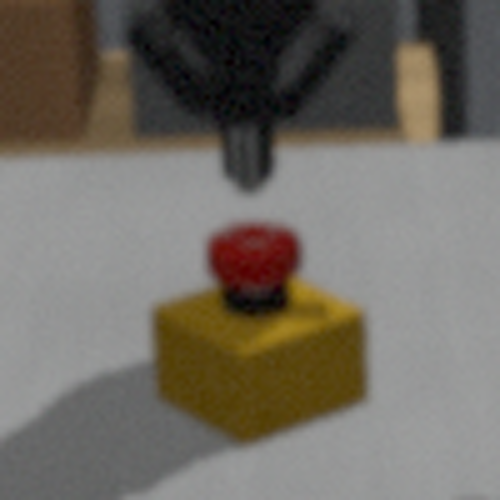

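```bash
python3 - <<'E'
from h import *
import pickle
w=pickle.load(open("w1.pkl","rb"))
print("tip in w1*1.4",proj(w,[[.4665,.2757,.196],[.4665,.2757,.21],[.4665,.2757,.23]])*1.4)
f=grab_frame("side"); p=np.array([239-50,168-50])
for z in (.08,.0934,.107,.12,.13,.14): print(z,(proj(f,[[.464,.2918,z]])[0]-p)*5)
g=grab_frame("scene"); q=proj(g,[[.464,.2918,.1]])[0].astype(int); print(q)
for z in (.0934,.107,.12,.13,.14): print(z,(proj(g,[[.464,.2918,z]])[0]-q+50)*5)
save(g,"sc2",(q[0]-50,q[1]-50,q[0]+50,q[1]+50),5)
w=grab_frame("wrist");print(w["xyz"],w["orientation"]); print(monitor.observe()["position"])
E
```

```text
tip in w1*1.4 [[386.6946344  344.55231796]
 [386.74494259 358.26596416]
 [386.83194077 381.9771168 ]]
0.08 [254.04765992 269.11062001]
0.0934 [252.69344462 246.82486716]
0.107 [251.30857197 223.9759772 ]
0.12 [249.9749386  201.91588573]
0.13 [248.94249909 184.79945074]
0.14 [247.90434179 167.55404849]
[379 162]
0.0934 [249.92724788 263.43608287]
0.107 [254.70579498 245.69347887]
0.12 [259.35431491 228.41302272]
0.13 [262.9850207  214.90195766]
0.14 [266.66443489 201.1968179 ]
[0.47691386 0.35588738 0.27206207] [ 2.88088822e+00  1.98355470e-04 -2.01565677e-01]
[0.4639031  0.29172925 0.1074367 ]
```

View pics/sc2.png

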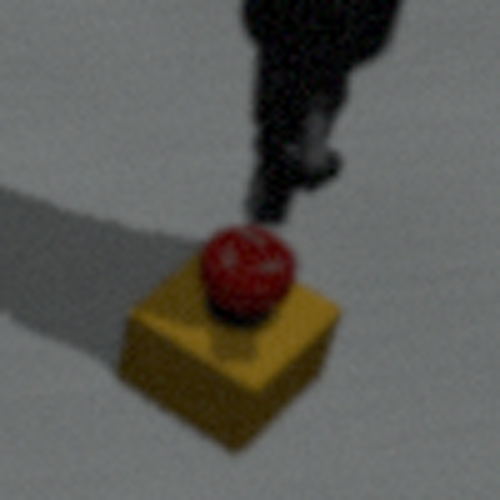

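The tips are clearly above the head in both views, about 20 mm higher than nominal. I'll keep going down and let the contact force tell me when they touch.

drive_tool(steps=[0,0,0,-4,0,0,0,0,-4,0,0,0,0,-3,0,0,0,0,0,0,0,0,0,0,0])

```text
clock: 4.57
position: [0.4637, 0.2917, 0.0961]
tool_rot: [-1.571, 0.0, -0.201]
force: [-0.2, 0.4, 1.1]
grip_width: -0.0001
```

drive_tool(steps=[0,0,0,-2,0,0,0,0,-2,0,0,0,0,0,0,0,0,0,0,0,0,0,0,0,0])

```text
clock: 4.98
position: [0.4639, 0.2917, 0.0924]
tool_rot: [-1.571, 0.0, -0.201]
force: [-0.3, 0.5, 0.9]
grip_width: 0.0002
```

drive_tool(steps=[0,0,0,-1.5,0,0,0,0,-1.5,0,0,0,0,0,0,0,0,0,0,0,0,0,0,0,0])

```text
clock: 5.4
position: [0.4639, 0.2917, 0.0894]
tool_rot: [-1.571, 0.0, -0.201]
force: [0.3, -1.2, 0.2]
grip_width: 0.0002
```

```bash
python3 - <<'E'
from h import *
g=grab_frame("scene"); f=grab_frame("side")
a=g["frame"][110:220,330:430];b=f["frame"][110:220,190:290]
cv2.imwrite("pics/x3.png",cv2.resize(np.hstack([a,b])[:,:,::-1],None,fx=4,fy=4,interpolation=cv2.INTER_CUBIC))
s=monitor.observe();print(s["force"],s["joint_efforts"])
E
```

```text
[-0.1327943   0.44809772 -0.08052647] [-1.09473025e-02 -8.76046944e+01 -7.99489081e+00 -2.72283518e+01
  1.43249930e-02  1.38700809e-03 -1.89675129e-04]
```

View pics/x3.png

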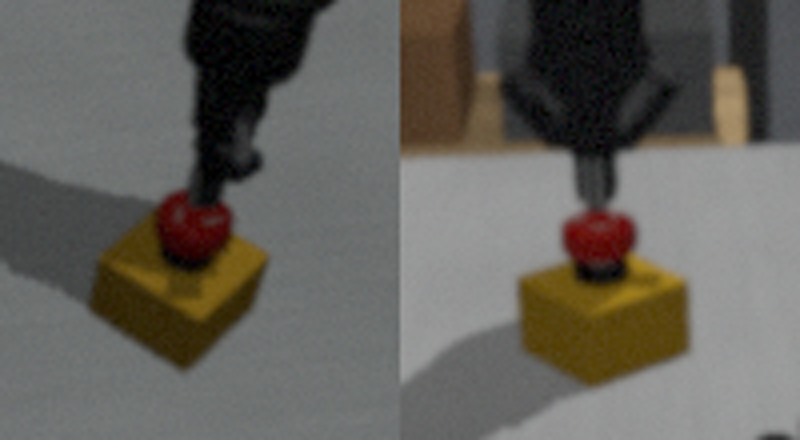

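drive_tool(steps=[0,0,0,-1.5,0,0,0,0,-1.5,0,0,0,0,0,0,0,0,0,0,0,0,0,0,0,0])

```text
clock: 5.92
position: [0.4639, 0.2917, 0.0864]
tool_rot: [-1.571, 0.0, -0.201]
force: [0.3, 0.0, -0.7]
grip_width: 0.0001
```

drive_tool(steps=[0,0,0,-1.5,0,0,0,0,-1.5,0,0,0,0,0,0,0,0,0,0,0,0,0,0,0,0])

```text
clock: 6.33
position: [0.4639, 0.2917, 0.0834]
tool_rot: [-1.571, 0.0, -0.201]
force: [-0.2, -0.1, 1.0]
grip_width: -0.0001
```

drive_tool(steps=[0,0,0,-1.5,0,0,0,0,-1.5,0,0,0,0,0,0,0,0,0,0,0,0,0,0,0,0])

```text
clock: 6.75
position: [0.4639, 0.2918, 0.0805]
tool_rot: [-1.571, -0.0, -0.201]
force: [0.3, -0.5, 3.1]
grip_width: -0.0
```

drive_tool(steps=[0,0,0,-1.5,0,0,0,0,-1.5,0,0,0,0,0,0,0,0,0,0,0,0,0,0,0,0])

```text
clock: 7.17
position: [0.464, 0.2918, 0.0775]
tool_rot: [-1.571, -0.0, -0.201]
force: [-0.5, 0.3, 4.8]
grip_width: 0.0001
```

drive_tool(steps=[0,0,0,-1,0,0,0,0,-1,0,0,0,0,0,0,0,0,0,0,0,0,0,0,0,0])

```text
clock: 7.58
position: [0.464, 0.2918, 0.0755]
tool_rot: [-1.571, -0.0, -0.201]
force: [-0.3, -0.3, 5.4]
grip_width: 0.0001
```

drive_tool(steps=[0,0,0,-1,0,0,0,0,-1,0,0,0,0,0,0,0,0,0,0,0,0,0,0,0,0])

```text
clock: 8.0
position: [0.464, 0.2918, 0.0734]
tool_rot: [-1.571, -0.0, -0.201]
force: [0.4, 1.7, 2.3]
grip_width: 0.0001
```

drive_tool(steps=[0,0,0,-1,0,0,0,0,-0.7,0,0,0,0,0,0,0,0,0,0,0,0,0,0,0,0])

```text
clock: 8.42
position: [0.464, 0.2918, 0.0718]
tool_rot: [-1.571, -0.0, -0.201]
force: [-0.4, 0.4, 6.8]
grip_width: 0.0001
```

drive_tool(steps=[0,0,0,-0.8,0,0,0,0,-0.8,0,0,0,0,0,0,0,0,0,0,0,0,0,0,0,0])

```text
clock: 8.83
position: [0.4641, 0.2919, 0.0706]
tool_rot: [-1.57, -0.001, -0.201]
force: [-1.1, -0.8, 12.1]
grip_width: 0.0001
```

drive_tool(steps=[0,0,0,-0.8,0,0,0,0,-0.6,0,0,0,0,0,0,0,0,0,0,0,0,0,0,0,0])

```text
clock: 9.25
position: [0.4645, 0.2922, 0.0702]
tool_rot: [-1.57, -0.002, -0.201]
force: [-4.9, -4.7, 32.5]
grip_width: -0.0002
```

drive_tool(steps=[0,0,0,5,0,0,0,0,10,0,0,0,0,30,0,0,0,0,30,0,0,0,0,30,0])

```text
clock: 9.67
position: [0.4633, 0.2915, 0.175]
tool_rot: [-1.571, 0.001, -0.201]
force: [0.9, 0.3, -0.1]
grip_width: -0.0001
```

```bash
python3 - <<'E'
from h import *
import pickle
g=pickle.load(open("side0.pkl","rb")); f=grab_frame("side")
def m(f):
    hsv=cv2.cvtColor(f["frame"],cv2.COLOR_RGB2HSV)[130:215,200:280]
    m=(((hsv[...,0]<8)|(hsv[...,0]>172))&(hsv[...,1]>130)).astype(np.uint8)
    n,l,st,c=cv2.connectedComponentsWithStats(m); i=1+st[1:,4].argmax(); return st[i],c[i]
print(m(g),m(f)); print(proj(f,[[.464,.291,.1],[.464,.291,.0925]]))
cv2.imwrite("pics/x4.png",cv2.resize(np.hstack([g["frame"][150:220,200:280],f["frame"][150:220,200:280]])[:,:,::-1],None,fx=5,fy=5,interpolation=cv2.INTER_CUBIC))
E
```

```text
(array([ 31,  33,  17,  14, 180], dtype=int32), array([39.27222222, 39.17222222])) (array([ 31,  36,  17,  14, 176], dtype=int32), array([39.35795455, 42.09659091]))
[[239.40198334 165.25583807]
 [239.55449797 167.76969438]]
```

drive_tool(steps=[60,13,-34,0,0,60,13,-34,0,0,60,13,-34,0,0,60,13,-34,0,0,60,13,-34,0,0])

```text
clock: 10.13
position: [0.529, 0.1199, 0.1739]
tool_rot: [-1.571, 0.0, -0.201]
force: [0.2, 0.7, 0.5]
grip_width: 0.0594
```

drive_tool(steps=[60,13,-34,0,0,60,13,-34,0,0,60,13,-34,0,0,60,0,0,0,0,60,0,0,0,0])

```text
clock: 10.55
position: [0.568, 0.0176, 0.1735]
tool_rot: [-1.571, 0.001, -0.205]
force: [0.0, 1.3, -0.8]
grip_width: 0.0603
```

```bash
python3 - <<'E'
from h import *
import pickle
f=grab_frame("wrist"); pickle.dump(f,open("w2.pkl","wb")); save(f,"w2",None,1.4)
s=monitor.observe();print(s["position"],s["tool_rot"],f["xyz"],s["grip_width"])
E
```

```text
[0.5676551  0.01942839 0.17362539] [-1.57055832e+00  6.00740191e-04 -2.02145684e-01] [0.58135299 0.08173139 0.33808654] 0.05998691124677576
```

View pics/w2.png

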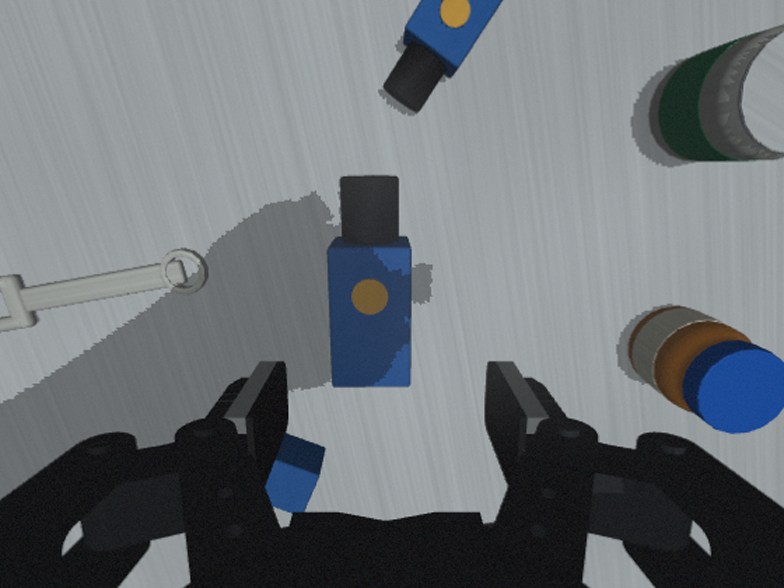

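```bash
python3 - <<'E'
from h import *
import pickle
f=pickle.load(open("w2.pkl","rb"))
P=lambda p,z:print(z,onz(f,np.array(p)/1.4,z)[:,:2].round(4).tolist())
P([(329,248),(411,248),(411,386),(332,386)],.05)
P([(341,200),(399,200),(342,238),(399,238)],.025)
P([(341,178),(398,178)],.04)
P([(380,93),(413,113)],.015)
P([(324,447),(292,513)],.03)
E
```

```text
0.05 [[0.5391, 0.0434], [0.5862, 0.0336], [0.5694, -0.0529], [0.5204, -0.0427]]
0.025 [[0.5497, 0.0678], [0.5851, 0.0605], [0.545, 0.0446], [0.5804, 0.0372]]
0.04 [[0.5541, 0.0808], [0.5868, 0.074]]
0.015 [[0.5865, 0.1249], [0.604, 0.1096]]
0.03 [[0.4999, -0.0955], [0.4643, -0.1434]]
```

drive_tool(steps=[60,0,22,0,0,60,0,20.5,-20,0,60,0,0,-40,0,60,0,0,-40,0,60,0,0,-30,0], grip_force=20)

```text
clock: 11.02
position: [0.5665, 0.064, 0.0415]
tool_rot: [-1.571, 0.001, -0.198]
force: [0.5, -1.1, -0.4]
grip_width: 0.06
```

drive_tool(steps=[60,0,0,-20,0,60,0,0,-10,0,60,0,0,-8,0,60,0,0,0,0,60,0,0,0,0])

```text
clock: 11.43
position: [0.5683, 0.0627, 0.0066]
tool_rot: [-1.57, -0.001, -0.2]
force: [-0.1, -0.4, -0.3]
grip_width: 0.0601
```

drive_tool(steps=[60,0,0,-5,0,60,0,0,-5,0,60,0,0,-3,0,60,0,0,0,0,60,0,0,0,0])

```text
clock: 11.85
position: [0.5678, 0.0622, -0.0073]
tool_rot: [-1.571, 0.0, -0.201]
force: [-0.2, -0.1, 0.2]
grip_width: 0.0602
```

```bash
python3 - <<'E'
from h import *
f=grab_frame("scene");g=grab_frame("side");s=monitor.observe();print(s["position"],s["force"])
p=proj(f,[[.5675,.0617,.03]])[0].astype(int);q=proj(g,[[.5675,.0617,.03]])[0].astype(int)
im=np.hstack([a["frame"][c[1]-50:c[1]+30,c[0]-45:c[0]+45] for a,c in((f,p),(g,q))])
cv2.imwrite("pics/x5.png",cv2.resize(np.clip(im[:,:,::-1]*1.4,0,255).astype(np.uint8),None,fx=4.4,fy=4.4,interpolation=cv2.INTER_CUBIC))
E
```

```text
[ 0.56794689  0.06222302 -0.00716575] [0.69070692 0.23593558 0.29177908]
```

View pics/x5.png

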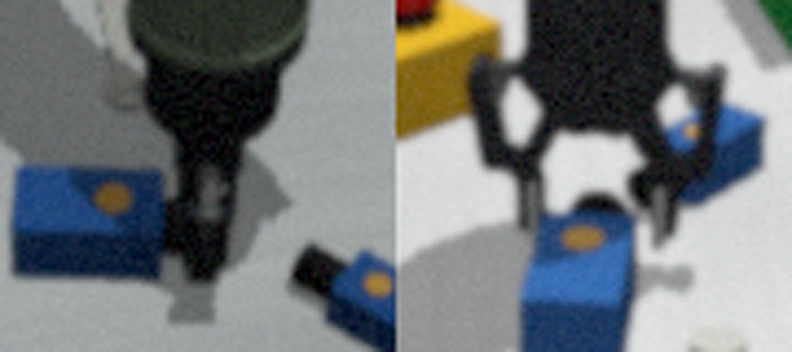

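Both fingers straddle the neck, with their tips still about 20 mm above the bench. I'll go down a little more and close gently.

drive_tool(steps=[60,0,0,-4,0,60,0,0,-3,0,45,0,0,0,0,30,0,0,0,0,30,0,0,0,0], grip_force=20)

```text
clock: 12.37
position: [0.5677, 0.0622, -0.0144]
tool_rot: [-1.571, 0.0, -0.201]
force: [-1.2, -0.1, -2.1]
grip_width: 0.0353
```

drive_tool(steps=[30,0,0,0,0,30,0,0,0,0,30,0,0,4,0,30,0,0,4,0,30,0,0,0,0])

```text
clock: 12.78
position: [0.5683, 0.0623, -0.0054]
tool_rot: [-1.57, -0.001, -0.201]
force: [-0.4, 0.9, -3.5]
grip_width: 0.0355
```

drive_tool(steps=[30,-1,-5,10,0,30,-1,-5,9.5,0,30,-1.8,-8.5,12.5,0,30,-1.8,-8.5,12.5,0,30,0,0,0,0])

```text
clock: 13.2
position: [0.5632, 0.0324, 0.0411]
tool_rot: [-1.571, -0.003, -0.204]
force: [1.6, -0.1, -3.8]
grip_width: 0.0353
```

```bash
cat > blue.py <<'E'
from h import *
# side view: outline of the pump's blue, and the model edges for a given tilt
f=grab_frame("side");s=monitor.observe();print(s["position"].round(4),s["force"].round(1),s["grip_width"])
p=s["position"]; c=proj(f,[[p[0],p[1],p[2]+.0]])[0].astype(int)
hsv=cv2.cvtColor(f["frame"],cv2.COLOR_RGB2HSV)
m=((hsv[...,0]>100)&(hsv[...,0]<125)&(hsv[...,1]>110)).astype(np.uint8)
n,l,st,ce=cv2.connectedComponentsWithStats(m)
for i in range(1,n):
    if st[i,4]>60 and st[i,1]>150: print(st[i],ce[i].round(1))
g=grab_frame("scene"); hsv=cv2.cvtColor(g["frame"],cv2.COLOR_RGB2HSV)
m=((hsv[...,0]>100)&(hsv[...,0]<125)&(hsv[...,1]>110)).astype(np.uint8)
n,l,st,ce=cv2.connectedComponentsWithStats(m)
print('scene')
for i in range(1,n):
    if st[i,4]>60 and 150<st[i,1]<330 and 150<st[i,0]<400: print(st[i],ce[i].round(1))
a=f["frame"][170:280,230:350];b=g["frame"][150:260,230:350]
cv2.imwrite("pics/b.png",cv2.resize(np.hstack([a,b])[:,:,::-1],None,fx=3.3,fy=3.3,interpolation=cv2.INTER_CUBIC))
E
python3 blue.py
```

```text
[0.5631 0.0334 0.0399] [ 0.5  0.4 -3. ] 0.034814687263202644
[295 199  26  22 306] [309.  208.8]
[266 214  27  47 924] [278.9 238.9]
[366 227  25  19 375] [377.7 236. ]
[235 261  18  28 385] [243.1 274.4]
[216 263   6  18  64] [219.1 270.3]
scene
[226 185  23  26 340] [236.9 197.3]
[253 198  38  32 748] [270.6 215. ]
[333 226  29  26 402] [347.3 238.6]
[248 269  23  23 418] [259.1 279.9]
```

```bash
cat > tilt.py <<'E'
from h import *
import sys,itertools
f=grab_frame("side");g=grab_frame("scene");s=monitor.observe();p=s["position"]; y=s["tool_rot"][2]
print(p.round(4),s["force"].round(1),s["grip_width"].round(4))
def bb(f,near):
    hsv=cv2.cvtColor(f["frame"],cv2.COLOR_RGB2HSV)
    m=((hsv[...,0]>98)&(hsv[...,0]<127)&(hsv[...,1]>100)).astype(np.uint8)
    n,l,st,ce=cv2.connectedComponentsWithStats(m)
    ok=[i for i in range(1,n) if st[i,4]>200]; i=min(ok,key=lambda i:np.hypot(*(ce[i]-near)))
    x,yy,w,h,_=st[i]; return np.array([x,yy,x+w,yy+h])
def model(t,off,gz=.113,dx=0,dy=0):
    a=np.array([-np.sin(y),np.cos(y),0])*np.cos(t)+np.array([0,0,np.sin(t)])
    n=np.array([np.sin(y),-np.cos(y),0])*np.sin(t)+np.array([0,0,np.cos(t)])
    b=np.array([np.cos(y),np.sin(y),0]); G=np.array([p[0]+dx,p[1]+dy,p[2]+off])
    return np.array([G+a*(z-gz)+n*u+b*v for z,u,v in itertools.product((0,.09),(-.025,.025),(-.025,.025))])
best=[]
for d in range(0,101,5):
  for off in (.036,.04,.044,.048):
    C=model(np.radians(d),off); e=0; Bs=[]
    for F in (f,g):
        q=proj(F,C); B=np.r_[q.min(0),q.max(0)]; o=bb(F,q.mean(0)); e+=np.abs(B-o).sum(); Bs.append((B.round(0),o))
    best.append((e,d,off,C[:,2].min().round(4),Bs))
best.sort(key=lambda r:r[0])
for r in best[:4]: print(r)
a=f["frame"][150:280,230:350];b=g["frame"][130:260,230:350]
cv2.imwrite("pics/b.png",cv2.resize(np.hstack([a,b])[:,:,::-1],None,fx=3.3,fy=3.3,interpolation=cv2.INTER_CUBIC))
E
python3 tilt.py
```

```text
Traceback (most recent call last):
  File "tilt.py", line 4, in <module>
    print(p.round(4),s["force"].round(1),s["grip_width"].round(4))
                                         ^^^^^^^^^^^^^^^^^^^^^
AttributeError: 'float' object has no attribute 'round'
```

```bash
sed -i 's/s\["grip_width"\].round(4)/s["grip_width"]/' tilt.py; python3 tilt.py
```

```text
[0.5624 0.0355 0.038 ] [ 1.9 -1.8 -0.5] 0.035503197308393984
(np.float64(7.4084712245760045), 30, 0.04, np.float64(-0.0002), [(array([264., 215., 293., 262.]), array([265, 214, 292, 262], dtype=int32)), (array([252., 196., 292., 231.]), array([253, 198, 291, 230], dtype=int32))])
(np.float64(7.724448296334543), 25, 0.036, np.float64(0.0036), [(array([264., 215., 292., 263.]), array([265, 214, 292, 262], dtype=int32)), (array([251., 197., 291., 230.]), array([253, 198, 291, 230], dtype=int32))])
(np.float64(7.757964543542869), 35, 0.044, np.float64(-0.0033), [(array([265., 214., 293., 262.]), array([265, 214, 292, 262], dtype=int32)), (array([253., 196., 293., 232.]), array([253, 198, 291, 230], dtype=int32))])
(np.float64(8.545500844789217), 30, 0.044, np.float64(0.0038), [(array([264., 213., 293., 261.]), array([265, 214, 292, 262], dtype=int32)), (array([252., 195., 292., 230.]), array([253, 198, 291, 230], dtype=int32))])
```

drive_tool(steps=[30,-2.4,-11.4,10.5,0,30,-2.4,-11.4,9,0,30,-2.8,-13.4,7.5,0,30,-2.8,-13.4,5.2,0,30,0,0,0,0])

```text
clock: 13.92
position: [0.5513, -0.0169, 0.0705]
tool_rot: [-1.572, 0.001, -0.203]
force: [1.3, -1.2, -4.3]
grip_width: 0.0348
```

```bash
python3 tilt.py
```

```text
[ 0.5516 -0.0143  0.07  ] [-0.7  0.3 -3.8] 0.035505711781154
(np.float64(16.039849250591175), 30, 0.036, np.float64(0.0279), [(array([259., 214., 290., 265.]), array([261, 214, 289, 264], dtype=int32)), (array([231., 188., 273., 224.]), array([226, 182, 273, 224], dtype=int32))])
(np.float64(16.424649785650388), 30, 0.04, np.float64(0.0319), [(array([259., 212., 290., 263.]), array([261, 214, 289, 264], dtype=int32)), (array([231., 187., 272., 223.]), array([226, 182, 273, 224], dtype=int32))])
(np.float64(17.15255847726138), 25, 0.036, np.float64(0.0356), [(array([259., 213., 290., 264.]), array([261, 214, 289, 264], dtype=int32)), (array([230., 188., 271., 222.]), array([226, 182, 273, 224], dtype=int32))])
(np.float64(17.398563035469977), 35, 0.04, np.float64(0.0247), [(array([260., 214., 290., 264.]), array([261, 214, 289, 264], dtype=int32)), (array([233., 188., 274., 225.]), array([226, 182, 273, 224], dtype=int32))])
```

It rotated 30° on its foot edge, then friction locked it. It's now hanging tilted, with the foot about 28 mm up. A short brisk pull square to the body should use its inertia to slip it further round in the light grip.

drive_tool(steps=[30,-4,-19,35,0,30,0,0,0,0,30,0,0,0,0,30,0,0,0,0,30,0,0,0,0])

```text
clock: 14.43
position: [0.5474, -0.0324, 0.1044]
tool_rot: [-1.571, 0.001, -0.2]
force: [-0.3, 0.0, -3.8]
grip_width: 0.0357
```

```bash
python3 tilt.py
```

```text
[ 0.5475 -0.0326  0.1045] [ 0.2 -0.  -4.1] 0.03536359058589802
(np.float64(12.920471089743984), 50, 0.04, np.float64(0.0419), [(array([259., 207., 289., 256.]), array([261, 207, 289, 255], dtype=int32)), (array([231., 181., 270., 221.]), array([226, 183, 271, 222], dtype=int32))])
(np.float64(12.92149785338961), 55, 0.04, np.float64(0.0376), [(array([260., 208., 290., 255.]), array([261, 207, 289, 255], dtype=int32)), (array([234., 182., 271., 222.]), array([226, 183, 271, 222], dtype=int32))])
(np.float64(14.211835241389508), 50, 0.036, np.float64(0.0379), [(array([259., 209., 289., 257.]), array([261, 207, 289, 255], dtype=int32)), (array([231., 182., 270., 222.]), array([226, 183, 271, 222], dtype=int32))])
(np.float64(14.332519374757254), 45, 0.036, np.float64(0.0429), [(array([259., 207., 289., 258.]), array([261, 207, 289, 255], dtype=int32)), (array([229., 181., 268., 221.]), array([226, 183, 271, 222], dtype=int32))])
```

drive_tool(steps=[30,-5,-30,27,0,30,0,0,0,0,30,0,0,0,0,30,3,12,-9,0,30,3,12,-9,0])

```text
clock: 14.95
position: [0.5489, -0.039, 0.1138]
tool_rot: [-1.571, -0.0, -0.202]
force: [0.4, 0.7, -4.2]
grip_width: 0.0357
```

```bash
python3 tilt.py
```

```text
[ 0.5483 -0.0363  0.1126] [-0.6 -0.3 -4.4] 0.035322005584043754
(np.float64(21.686682180782213), 55, 0.04, np.float64(0.0457), [(array([260., 205., 290., 253.]), array([264, 205, 292, 253], dtype=int32)), (array([232., 180., 269., 221.]), array([226, 184, 273, 222], dtype=int32))])
(np.float64(22.128435481431467), 60, 0.04, np.float64(0.0423), [(array([261., 207., 290., 253.]), array([264, 205, 292, 253], dtype=int32)), (array([235., 181., 270., 222.]), array([226, 184, 273, 222], dtype=int32))])
(np.float64(22.726370394091248), 55, 0.036, np.float64(0.0417), [(array([260., 207., 290., 254.]), array([264, 205, 292, 253], dtype=int32)), (array([232., 181., 269., 222.]), array([226, 184, 273, 222], dtype=int32))])
(np.float64(23.19164588620822), 50, 0.036, np.float64(0.046), [(array([260., 206., 290., 255.]), array([264, 205, 292, 253], dtype=int32)), (array([230., 180., 268., 221.]), array([226, 184, 273, 222], dtype=int32))])
```

drive_tool(steps=[30,9,10,0,0,30,9,10,0,0,30,9,10,-9,0,30,0,0,-12,0,30,0,0,-10,0])

```text
clock: 15.47
position: [0.5763, -0.008, 0.0819]
tool_rot: [-1.57, 0.0, -0.199]
force: [-0.4, -0.4, -4.7]
grip_width: 0.0356
```

drive_tool(steps=[30,0,0,-4,0,30,0,0,0,0,30,0,0,0,0,30,0,0,0,0,30,0,0,0,0])

```text
clock: 15.88
position: [0.5762, -0.0096, 0.0799]
tool_rot: [-1.571, -0.001, -0.201]
force: [0.1, -0.3, -2.7]
grip_width: 0.0354
```

```bash
python3 tilt.py
```

```text
[ 0.5761 -0.0096  0.0798] [-0.3 -0.9 -4.3] 0.03559181832301966
(np.float64(37.879666426853305), 70, 0.044, np.float64(0.0091), [(array([275., 212., 302., 258.]), array([276, 199, 321, 259], dtype=int32)), (array([254., 197., 285., 236.]), array([254, 200, 285, 236], dtype=int32))])
(np.float64(38.09562188175161), 70, 0.04, np.float64(0.0051), [(array([275., 213., 302., 259.]), array([276, 199, 321, 259], dtype=int32)), (array([254., 198., 285., 237.]), array([254, 200, 285, 236], dtype=int32))])
(np.float64(38.86639334095807), 70, 0.048, np.float64(0.0131), [(array([275., 210., 302., 256.]), array([276, 199, 321, 259], dtype=int32)), (array([254., 196., 285., 236.]), array([254, 200, 285, 236], dtype=int32))])
(np.float64(39.76626030637101), 75, 0.04, np.float64(0.0042), [(array([276., 212., 302., 259.]), array([276, 199, 321, 259], dtype=int32)), (array([258., 198., 286., 238.]), array([254, 200, 285, 236], dtype=int32))])
```

drive_tool(steps=[30,0,0,-3,0,30,0,0,-2.5,0,30,0,0,0,0,30,0,0,0,0,30,0,0,0,0])

```text
clock: 16.4
position: [0.577, -0.0088, 0.075]
tool_rot: [-1.57, -0.002, -0.201]
force: [-1.5, 2.6, 13.8]
grip_width: 0.0354
```

drive_tool(steps=[30,-2,-7,-1,0,30,-2,-8,0,0,30,0,0,0,0,30,0,0,0,0,30,0,0,0,0])

```text
clock: 16.82
position: [0.5735, -0.024, 0.0744]
tool_rot: [-1.57, -0.004, -0.201]
force: [-0.4, 1.6, 19.6]
grip_width: 0.0357
```

```bash
python3 tilt.py
```

```text
[ 0.5735 -0.024   0.0744] [-1.6  0.9 19.7] 0.03521744311661049
(np.float64(40.68340485386486), 80, 0.044, np.float64(0.0028), [(array([276., 214., 302., 262.]), array([276, 199, 321, 263], dtype=int32)), (array([256., 199., 281., 238.]), array([253, 201, 281, 237], dtype=int32))])
(np.float64(40.72248461077595), 80, 0.048, np.float64(0.0068), [(array([276., 213., 302., 261.]), array([276, 199, 321, 263], dtype=int32)), (array([255., 198., 281., 237.]), array([253, 201, 281, 237], dtype=int32))])
(np.float64(42.06181392504766), 75, 0.048, np.float64(0.0068), [(array([275., 214., 302., 262.]), array([276, 199, 321, 263], dtype=int32)), (array([252., 198., 280., 237.]), array([253, 201, 281, 237], dtype=int32))])
(np.float64(42.279103446260905), 75, 0.044, np.float64(0.0028), [(array([275., 216., 302., 263.]), array([276, 199, 321, 263], dtype=int32)), (array([252., 199., 280., 238.]), array([253, 201, 281, 237], dtype=int32))])
```

drive_tool(steps=[30,-1,-6,0.5,0,30,-1,-7,0.2,0,30,-1,-7,0,0,30,0,0,0,0,30,0,0,0,0])

```text
clock: 17.33
position: [0.5693, -0.0448, 0.0739]
tool_rot: [-1.571, -0.001, -0.202]
force: [-0.1, -0.0, 5.9]
grip_width: 0.0353
```

```bash
python3 tilt.py
```

```text
[ 0.5693 -0.0446  0.0739] [ 0.5 -1.2  5.1] 0.03537556790770458
(np.float64(11.24007928614563), 90, 0.04, np.float64(0.0009), [(array([275., 218., 301., 267.]), array([276, 223, 300, 266], dtype=int32)), (array([253., 202., 275., 238.]), array([252, 202, 275, 237], dtype=int32))])
(np.float64(12.073885210421736), 90, 0.036, np.float64(-0.0031), [(array([275., 220., 301., 269.]), array([276, 223, 300, 266], dtype=int32)), (array([253., 203., 275., 239.]), array([252, 202, 275, 237], dtype=int32))])
(np.float64(12.449422214657858), 90, 0.044, np.float64(0.0049), [(array([275., 217., 301., 266.]), array([276, 223, 300, 266], dtype=int32)), (array([253., 201., 275., 238.]), array([252, 202, 275, 237], dtype=int32))])
(np.float64(12.740659303355955), 85, 0.036, np.float64(-0.0049), [(array([275., 221., 301., 270.]), array([276, 223, 300, 266], dtype=int32)), (array([251., 202., 274., 240.]), array([252, 202, 275, 237], dtype=int32))])
```

View pics/b.png

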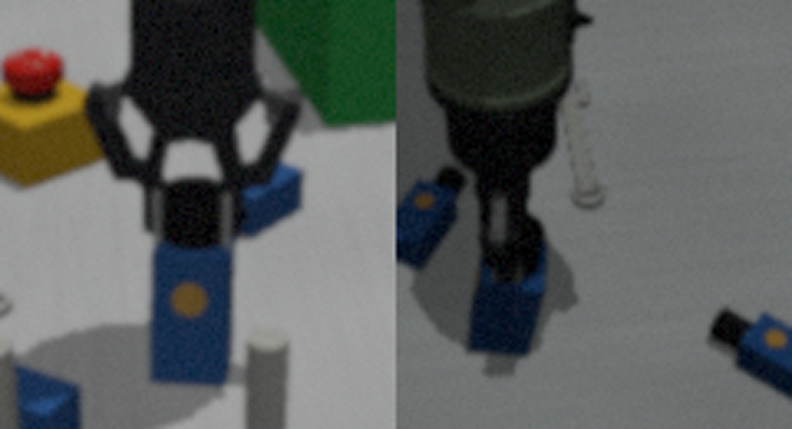

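Both views show the body upright, with its foot on the bench. I'll release it and back off upward.

drive_tool(steps=[42,0,0,0,0,50,0,0,0,0,60,0,0,0,0,60,0,0,0,0,60,0,0,0,0])

```text
clock: 17.85
position: [0.5688, -0.0444, 0.0735]
tool_rot: [-1.571, 0.0, -0.201]
force: [-0.2, 0.4, 0.6]
grip_width: 0.0599
```

drive_tool(steps=[60,0,0,10,0,60,0,0,25,0,60,0,0,35,0,60,0,0,20,0,60,0,0,0,0])

```text
clock: 18.27
position: [0.5709, -0.0443, 0.1685]
tool_rot: [-1.57, -0.006, -0.201]
force: [1.0, 0.6, 0.6]
grip_width: 0.0601
```

```bash
cat > fit.py <<'E'
from h import *
from scipy.optimize import minimize
import itertools,sys
# fit standing pump: x,y,yaw from blue masks in side+scene (IoU of the block hull)
x0,y0,yw,z0=map(float,sys.argv[1:5])
F=[grab_frame(n) for n in("side","scene")]; M=[]
def corners(x,y,a,k=1):
    c,s=np.cos(a),np.sin(a)
    return np.array([[x+c*u-s*v,y+s*u+c*v,z0+z] for u,v,z in itertools.product((-.025,.025),(-.025,.025),(0,.09))])
for f in F:
    hsv=cv2.cvtColor(f["frame"],cv2.COLOR_RGB2HSV)
    m=((hsv[...,0]>95)&(hsv[...,0]<130)&(hsv[...,1]>90)).astype(np.uint8)
    m=cv2.morphologyEx(m,cv2.MORPH_CLOSE,np.ones((7,7)))
    q=proj(f,corners(x0,y0,yw)); w=np.zeros_like(m); a=(q.min(0)-9).astype(int);b=(q.max(0)+9).astype(int); w[a[1]:b[1],a[0]:b[0]]=1
    n,l,st,ce=cv2.connectedComponentsWithStats(m*w); i=1+st[1:,4].argmax(); M.append((l==i).astype(np.uint8))
    print(st[i],q.min(0).round(),q.max(0).round())
def cost(p,v=0):
    r=[]
    for f,m in zip(F,M):
        h=cv2.convexHull((proj(f,corners(p[0],p[1],p[2]))*16).astype(np.float32)).astype(np.int32)
        t=np.zeros_like(m); cv2.fillConvexPoly(t,h,1,shift=4); r.append((t&m).sum()/(t|m).sum())
    return r if v else -sum(r)
r=minimize(cost,[x0,y0,yw],method="Nelder-Mead",options=dict(initial_simplex=[[x0,y0,yw],[x0+.008,y0,yw],[x0,y0+.008,yw],[x0,y0,yw+.1]]))
print(r.x.round(4),np.degrees(r.x[2]).round(1),cost(r.x,1)); s=monitor.observe(); print(s["position"],s["tool_rot"][2])
E
python3 fit.py .569 -.045 -.2 0
```

```text
[ 276  209   33   61 1308] [275. 219.] [301. 267.]
[249 201  21  37 666] [253. 202.] [275. 239.]
[ 0.5663 -0.0546 -0.1077] -6.2 [np.float64(0.6699801192842942), np.float64(0.8564036222509702)]
[ 0.56925569 -0.04453307  0.16489017] -0.20114761391218883
```

```bash
cat > fitw.py <<'E'
from h import *
from scipy.optimize import minimize
import itertools,sys,pickle
x0,y0,yw,z0=map(float,sys.argv[1:5])
f=grab_frame("wrist"); save(f,sys.argv[5],None,1.4); pickle.dump(f,open(sys.argv[5]+".pkl","wb"))
g=grab_frame("scene")
def corners(x,y,a):
    c,s=np.cos(a),np.sin(a)
    return np.array([[x+c*u-s*v,y+s*u+c*v,z0+z] for u,v,z in itertools.product((-.025,.025),(-.025,.025),(0,.09))])
M=[]
for F in (f,g):
    hsv=cv2.cvtColor(F["frame"],cv2.COLOR_RGB2HSV)
    m=((hsv[...,0]>95)&(hsv[...,0]<130)&(hsv[...,1]>90)).astype(np.uint8)
    q=proj(F,corners(x0,y0,yw)); n,l,st,ce=cv2.connectedComponentsWithStats(m)
    i=min([i for i in range(1,n) if st[i,4]>300],key=lambda i:np.hypot(*(ce[i]-q.mean(0))))
    h=cv2.convexHull(np.argwhere(l==i)[:,::-1].astype(np.int32)); t=np.zeros_like(m); cv2.fillConvexPoly(t,h,1); M.append(t)
    print(st[i],q.min(0).round(),q.max(0).round())
def cost(p,v=0):
    r=[]
    for F,m in zip((f,g),M):
        h=cv2.convexHull((proj(F,corners(*p))*16).astype(np.float32)).astype(np.int32)
        t=np.zeros_like(m); cv2.fillConvexPoly(t,h,1,shift=4); r.append((t&m).sum()/(t|m).sum())
    return r if v else -sum(r)
r=minimize(cost,[x0,y0,yw],method="Nelder-Mead",options=dict(initial_simplex=[[x0,y0,yw],[x0+.008,y0,yw],[x0,y0+.008,yw],[x0,y0,yw+.1]]))
print(r.x.round(4),np.degrees(r.x[2]).round(1),cost(r.x,1)); s=monitor.observe(); print(s["position"],s["tool_rot"][2])
E
python3 fitw.py .569 -.05 -.2 0 w3
```

```text
[ 240  177   71   86 2455] [240. 170.] [313. 256.]
[249 197  21  41 554] [251. 202.] [273. 239.]
[ 0.5668 -0.0556 -0.1749] -10.0 [np.float64(0.9324679592507394), np.float64(0.8580171358629131)]
[ 0.56849195 -0.04447869  0.1633302 ] -0.20095183817082996
```

drive_tool(steps=[60,-1.5,-10,0,0,60,0,0,-35,0,60,0,0,-35,0,60,0,0,-15,0,60,0,0,-5,0])

```text
clock: 18.88
position: [0.5652, -0.055, 0.0703]
tool_rot: [-1.572, 0.005, -0.201]
force: [0.4, 0.2, -0.5]
grip_width: 0.0602
```

drive_tool(steps=[50,0,0,0,0,40,0,0,0,0,30,0,0,0,0,30,0,0,0,0,30,0,0,0,0], grip_force=50)

```text
clock: 19.3
position: [0.5679, -0.0546, 0.0747]
tool_rot: [-1.571, -0.002, -0.201]
force: [-1.9, -0.1, 8.3]
grip_width: 0.0352
```

drive_tool(steps=[30,0,0,0,0,30,0,0,6,0,30,0,0,15,0,30,0,0,20,0,30,0,0,0,0])

```text
clock: 19.72
position: [0.5689, -0.0544, 0.118]
tool_rot: [-1.57, -0.004, -0.201]
force: [1.1, 0.4, -3.7]
grip_width: 0.035
```

```bash
python3 fitw.py .567 -.055 -.19 .041 w4
```

```text
[ 219  183  112   85 5681] [215. 181.] [327. 316.]
[226 184  44  45 935] [248. 191.] [271. 229.]
[ 0.5677 -0.0573 -0.2033] -11.6 [np.float64(0.5802469135802469), np.float64(0.5319709953856295)]
[ 0.56763795 -0.0546355   0.11516027] -0.20120890421220938
```

drive_tool(steps=[30,0,0,20,0,30,0,0,35,0,30,0,0,35,0,30,0,0,28,2.8,30,-5,-20,0,5.5])

```text
clock: 20.23
position: [0.565, -0.0706, 0.2373]
tool_rot: [-1.569, -0.007, -0.05]
force: [0.9, 0.4, -4.2]
grip_width: 0.0347
```

drive_tool(steps=[30,-5,-30,0,0,30,-5,-30,0,0,30,-5,-25,0,0,30,-3,-15,0,0,30,0,0,0,0])

```text
clock: 20.65
position: [0.5428, -0.1785, 0.2313]
tool_rot: [-1.572, 0.002, -0.061]
force: [0.1, -0.4, -4.7]
grip_width: 0.0344
```

```bash
python3 - <<'E'
from h import *
import pickle
f=grab_frame("wrist"); save(f,"w5",None,1.4); pickle.dump(f,open("w5.pkl","wb")); s=monitor.observe();print(s["position"],s["tool_rot"],s["force"])
print("pad",proj(f,[[.5208,-.293,.028]])*1.4)
hsv=cv2.cvtColor(f["frame"],cv2.COLOR_RGB2HSV)
m=((hsv[...,0]>10)&(hsv[...,0]<28)&(hsv[...,1]>110)&(hsv[...,2]>60)).astype(np.uint8)
n,l,st,ce=cv2.connectedComponentsWithStats(m)
for i in range(1,n):
    if st[i,4]>100:
        c=cv2.boxPoints(cv2.minAreaRect(np.argwhere(l==i)[:,::-1].astype(np.float32))); P=onz(f,c,.028)
        print(st[i],P[:,:2].round(4).tolist(),P.mean(0).round(4))
E
```

```text
[ 0.54341473 -0.1762423   0.23145192] [-1.57098403  0.00170337 -0.05905791] [ 0.47931683  0.78327577 -3.8785929 ]
pad [[368.09112966 396.64919306]]
[ 464   33   45   69 1212] [[0.7279, -0.047], [0.7685, -0.0484], [0.7773, -0.11], [0.7347, -0.1086]] [ 0.7521 -0.0785  0.028 ]
[165 106  16  16 210] [[0.437, -0.094], [0.4519, -0.0949], [0.45, -0.1093], [0.4349, -0.1084]] [ 0.4434 -0.1016  0.028 ]
[254 200  42   7 108] [[0.5175, -0.2012], [0.5183, -0.1951], [0.5618, -0.2001], [0.5612, -0.2063]] [ 0.5397 -0.2007  0.028 ]
```

```bash
cat > pad.py <<'E'
from h import *
import pickle
for n in("scene0","side0"):
    f=pickle.load(open(n+".pkl","rb")); hsv=cv2.cvtColor(f["frame"],cv2.COLOR_RGB2HSV)
    m=((hsv[...,0]>10)&(hsv[...,0]<28)&(hsv[...,1]>100)).astype(np.uint8)
    k,l,st,ce=cv2.connectedComponentsWithStats(m); q=proj(f,[[.5208,-.293,.028]])[0]
    i=min([i for i in range(1,k) if st[i,4]>150],key=lambda i:np.hypot(*(ce[i]-q)))
    P=onz(f,np.argwhere(l==i)[:,::-1],.028)[:,:2]
    r=cv2.minAreaRect((P*1000).astype(np.float32)); print(n,st[i],r,P.min(0),P.max(0))
E
cat > held.py <<'E'
from h import *
from scipy.optimize import minimize
from scipy.spatial.transform import Rotation as R
import itertools,sys
s=monitor.observe(); p=s["position"]; x0=[p[0],p[1],float(sys.argv[1]),float(sys.argv[2]),0,0]
C0=np.array(list(itertools.product((-.025,.025),(-.025,.025),(0,.09))))
def cor(v): return C0@R.from_euler('xyz',[v[4],v[5],v[3]]).as_matrix().T+np.array(v[:3])
F=[grab_frame(n) for n in("side","scene")]; M=[]
for f in F:
    hsv=cv2.cvtColor(f["frame"],cv2.COLOR_RGB2HSV)
    m=((hsv[...,0]>95)&(hsv[...,0]<130)&(hsv[...,1]>90)).astype(np.uint8)
    q=proj(f,cor(x0)); n,l,st,ce=cv2.connectedComponentsWithStats(m)
    i=min([i for i in range(1,n) if st[i,4]>200],key=lambda i:np.hypot(*(ce[i]-q.mean(0))))
    h=cv2.convexHull(np.argwhere(l==i)[:,::-1].astype(np.int32)); t=np.zeros_like(m); cv2.fillConvexPoly(t,h,1); M.append(t)
    print(st[i],q.min(0).round(),q.max(0).round())
def cost(v,o=0):
    r=[]
    for f,m in zip(F,M):
        h=cv2.convexHull((proj(f,cor(v))*16).astype(np.float32)).astype(np.int32)
        t=np.zeros_like(m); cv2.fillConvexPoly(t,h,1,shift=4); r.append((t&m).sum()/(t|m).sum())
    return r if o else -sum(r)
S=[x0]+[list(np.array(x0)+np.eye(6)[i]*d) for i,d in enumerate((.008,.008,.008,.08,.05,.05))]
r=minimize(cost,x0,method="Nelder-Mead",options=dict(initial_simplex=S,maxiter=1500))
v=r.x; print("xyz",v[:3].round(4),"yaw,tilts deg",np.degrees(v[3:]).round(1),cost(v,1)); print(p.round(4),s["tool_rot"].round(3))
E
python3 pad.py; python3 held.py .157 -.05
```

```text
scene0 [155 210  28  25 604] ((517.5758056640625, -296.35357666015625), (72.10447692871094, 78.60359191894531), 88.40398406982422) [ 0.47742196 -0.33261897] [ 0.5575822  -0.26100384]
side0 [ 249  318   45   35 1448] ((516.0050048828125, -299.8966979980469), (77.58837890625, 71.81262969970703), 87.48660278320312) [ 0.47963523 -0.33974091] [ 0.5526942  -0.26026589]
[ 266  179   55   56 1673] [265. 175.] [296. 236.]
[191 156  27  44 787] [190. 155.] [218. 199.]
xyz [ 0.5441 -0.1814  0.1597] yaw,tilts deg [ 7.2 -3.9  6.3] [np.float64(0.7236693091732729), np.float64(0.9412897016361886)]
[ 0.5434 -0.1762  0.2315] [-1.571  0.002 -0.059]
```

drive_tool(steps=[30,-6,-27,0,0.8,30,-6,-27,0,0,30,-6,-27,0,0,30,-5,-22,0,0,30,-2.5,-12,0,0])

```text
clock: 21.22
position: [0.5182, -0.2912, 0.2321]
tool_rot: [-1.571, 0.001, -0.043]
force: [-0.6, 0.7, -3.8]
grip_width: 0.0346
```

drive_tool(steps=[30,0,0,0,0,30,0,0,0,0,30,0,0,0,0,30,0,0,-10,0,30,0,0,-20,0])

```text
clock: 21.63
position: [0.5204, -0.2885, 0.2036]
tool_rot: [-1.572, -0.003, -0.041]
force: [0.9, -0.2, -4.9]
grip_width: 0.0349
```

```bash
python3 held.py .127 -.05; python3 - <<'E'
from h import *
a=grab_frame("side");b=grab_frame("scene")
im=np.hstack([a["frame"][180:390,190:350],b["frame"][110:320,120:280]])
cv2.imwrite("pics/v12.png",cv2.resize(np.clip(im[:,:,::-1]*1.2,0,255).astype(np.uint8),None,fx=2.5,fy=2.5,interpolation=cv2.INTER_CUBIC))
E
```

```text
[ 234  228   54   62 2089] [253. 223.] [288. 292.]
[144 165  30  42 776] [142. 163.] [174. 206.]
xyz [ 0.5141 -0.2891  0.1176] yaw,tilts deg [6.2 0.  1.2] [np.float64(0.7162586315128688), np.float64(0.9130019120458891)]
[ 0.5204 -0.2885  0.2036] [-1.572 -0.003 -0.041]
```

drive_tool(steps=[30,0,0,-25,0,30,0,0,-25,0,30,0,0,-20,0,30,0,0,-10,0,30,0,0,0,0])

```text
clock: 22.25
position: [0.5184, -0.2889, 0.1214]
tool_rot: [-1.57, 0.002, -0.042]
force: [-0.1, -0.2, -3.3]
grip_width: 0.0348
```

drive_tool(steps=[30,0,0,-5,0,30,0,0,-4,0,30,0,0,0,0,30,0,0,0,0,30,0,0,0,0])

```text
clock: 22.67
position: [0.5192, -0.2895, 0.1142]
tool_rot: [-1.571, -0.001, -0.042]
force: [-0.1, 0.1, -3.8]
grip_width: 0.0346
```

```bash
sed -i 's/    q=proj(f,cor(x0)); n,l/    q=proj(f,cor(x0)); w=np.zeros_like(m); a=(q.min(0)-6).astype(int);b=(q.max(0)+6).astype(int); w[a[1]:b[1],a[0]:b[0]]=1; m=m*w; n,l/' held.py; python3 held.py .036 -.04; python3 - <<'E'
from h import *
a=grab_frame("side");b=grab_frame("scene")
im=np.hstack([a["frame"][220:390,200:340],b["frame"][150:320,120:260]])
cv2.imwrite("pics/v12.png",cv2.resize(np.clip(im[:,:,::-1]*1.2,0,255).astype(np.uint8),None,fx=2.8,fy=2.8,interpolation=cv2.INTER_CUBIC))
E
```

```text
[ 255  279   33   56 1408] [255. 272.] [288. 337.]
[151 189  28  37 645] [152. 189.] [180. 228.]
xyz [ 0.5173 -0.2893  0.0346] yaw,tilts deg [-1.2  2.1  0.1] [np.float64(0.8224211022138483), np.float64(0.8554852320675106)]
[ 0.5192 -0.2895  0.1142] [-1.571e+00 -1.000e-03 -4.200e-02]
```

View pics/v12.png

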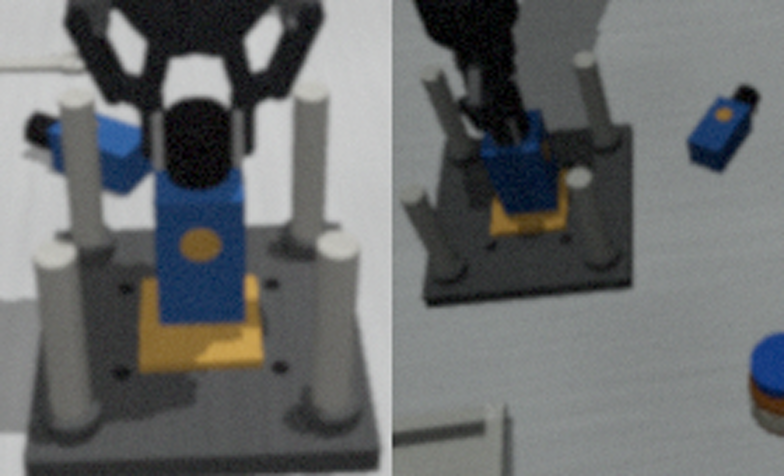

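The body is upright over the pad and about 12 mm above it. Both views put it about 3.5 mm too far toward +y, so I'll shift it and lower.

drive_tool(steps=[30,0,-3.5,0,0,30,0,0,-4,0,30,0,0,-3,0,30,0,0,-2,0,30,0,0,0,0])

```text
clock: 23.28
position: [0.5186, -0.2927, 0.1039]
tool_rot: [-1.57, 0.001, -0.042]
force: [-0.6, 0.6, -3.2]
grip_width: 0.035
```

drive_tool(steps=[30,0,0,-1,0,30,0,0,-1,0,30,0,0,0,0,30,0,0,0,0,30,0,0,0,0])

```text
clock: 23.7
position: [0.519, -0.2929, 0.1028]
tool_rot: [-1.571, -0.0, -0.042]
force: [-0.2, 0.9, 0.2]
grip_width: 0.0346
```

drive_tool(steps=[30,0,0,-0.6,0,30,0,0,0,0,30,0,0,0,0,30,0,0,0,0,30,0,0,0,0], grip_force=20)

```text
clock: 24.12
position: [0.5191, -0.293, 0.1027]
tool_rot: [-1.571, -0.001, -0.042]
force: [-4.2, 1.9, 10.8]
grip_width: 0.0351
```

drive_tool(steps=[38,0,0,0,0,42,0,0,0,0,48,0,0,0,0,52,0,0,0,0,52,0,0,0,0])

```text
clock: 24.53
position: [0.5189, -0.2929, 0.102]
tool_rot: [-1.571, 0.0, -0.042]
force: [-0.2, 0.2, -0.1]
grip_width: 0.0522
```

drive_tool(steps=[52,0,0,5,0,52,0,0,15,0,52,0,0,30,0,52,0,0,40,0,52,0,0,30,0])

```text
clock: 24.95
position: [0.5191, -0.2927, 0.2248]
tool_rot: [-1.571, -0.001, -0.042]
force: [0.6, -1.4, -0.1]
grip_width: 0.052
```

```bash
python3 fitw.py .519 -.293 -.04 .028 w6; python3 held.py .028 -.04; python3 - <<'E'
from h import *
import pickle
# foot/pad relation: blue & brass pixel extents at matching rows
for n in("side","scene"):
    f=grab_frame(n); pickle.dump(f,open("end_"+n+".pkl","wb")); hsv=cv2.cvtColor(f["frame"],cv2.COLOR_RGB2HSV)
    m=((hsv[...,0]>10)&(hsv[...,0]<28)&(hsv[...,1]>100)); b=((hsv[...,0]>95)&(hsv[...,0]<130)&(hsv[...,1]>90))
    q=proj(f,[[.519,-.293,.028]])[0].astype(int); print(n,q)
    for v in range(q[1]-14,q[1]+22,3):
        X=np.arange(q[0]-30,q[0]+30); mm=X[m[v,X]]; bb=X[b[v,X]]
        print(v,"brass",(mm.min(),mm.max(),len(mm)) if len(mm) else None,"blue",(bb.min(),bb.max()) if len(bb) else None)
E
```

```text
[ 243  163   64   73 2175] [243. 161.] [308. 235.]
[149 192  29  37 650] [151. 191.] [180. 230.]
[ 0.5182 -0.2955 -0.0431] -2.5 [np.float64(0.9437919463087249), np.float64(0.8409331919406151)]
[ 0.52093411 -0.29358041  0.22734915] -0.042279161782431185
[ 255  280   33   62 1457] [256. 278.] [289. 343.]
[149 192  29  37 658] [151. 192.] [180. 230.]
xyz [ 0.5185 -0.2934  0.026 ] yaw,tilts deg [-1.7  2.2  0.2] [np.float64(0.9053226566179934), np.float64(0.8565400843881856)]
[ 0.5209 -0.2936  0.2273] [-1.574 -0.007 -0.042]
side [272 331]
317 brass (np.int64(266), np.int64(276), 11) blue (np.int64(256), np.int64(286))
320 brass (np.int64(251), np.int64(291), 8) blue (np.int64(257), np.int64(285))
323 brass (np.int64(250), np.int64(291), 10) blue (np.int64(257), np.int64(286))
326 brass (np.int64(250), np.int64(292), 11) blue (np.int64(257), np.int64(286))
329 brass (np.int64(250), np.int64(292), 11) blue (np.int64(257), np.int64(286))
332 brass (np.int64(250), np.int64(292), 11) blue (np.int64(258), np.int64(286))
335 brass (np.int64(250), np.int64(292), 11) blue (np.int64(258), np.int64(
[... 448 characters left out ...]
(180), np.int64(182), 3) blue (np.int64(152), np.int64(177))
213 brass (np.int64(179), np.int64(181), 3) blue (np.int64(153), np.int64(177))
216 brass (np.int64(179), np.int64(181), 3) blue (np.int64(155), np.int64(177))
219 brass (np.int64(179), np.int64(182), 4) blue (np.int64(156), np.int64(177))
222 brass (np.int64(156), np.int64(182), 5) blue (np.int64(158), np.int64(177))
225 brass (np.int64(156), np.int64(182), 7) blue (np.int64(160), np.int64(177))
228 brass (np.int64(155), np.int64(182), 16) blue (np.int64(164), np.int64(164))
231 brass (np.int64(155), np.int64(181), 27) blue None
234 brass (np.int64(156), np.int64(156), 1) blue None
237 brass None blue None
240 brass None blue None
```

The body stands on the pad with about 10 mm of margin each way and square to about a degree. Next I go to the stop.

drive_tool(steps=[75,0,20,0,0,75,0,39,0,4,75,0,39,0,4,75,0,39,0,4,75,0,39,0,4])

```text
clock: 25.67
position: [0.518, -0.1151, 0.221]
tool_rot: [-1.57, 0.002, 0.24]
force: [2.1, 0.1, -0.0]
grip_width: 0.0751
```

drive_tool(steps=[75,-4,39,0,4,75,-4,39,0,4,75,-4,39,0,4,75,-4,39,0,4,75,-4,39,0,4])

```text
clock: 26.08
position: [0.4978, 0.0797, 0.2212]
tool_rot: [-1.57, 0.001, 0.59]
force: [0.5, 0.1, 0.3]
grip_width: 0.0751
```

drive_tool(steps=[75,-8,39,0,4,75,-8,39,0,4,75,-8,39,0,4,75,-8,39,0,6,75,-3,38,0,6])

```text
clock: 26.5
position: [0.4622, 0.2738, 0.2212]
tool_rot: [-1.57, 0.001, 1.011]
force: [0.6, -0.3, 0.7]
grip_width: 0.0754
```

drive_tool(steps=[75,0,19,0,0,75,0,0,0,0,75,0,0,0,0,75,0,0,0,0,75,0,0,0,0])

```text
clock: 26.92
position: [0.464, 0.2899, 0.2215]
tool_rot: [-1.571, 0.001, 1.004]
force: [0.5, -0.4, -0.1]
grip_width: 0.0753
```

```bash
python3 - <<'E'
from h import *
f=grab_frame("wrist"); s=monitor.observe();print(s["position"],s["tool_rot"],s["qpos"])
hsv=cv2.cvtColor(f["frame"],cv2.COLOR_RGB2HSV)
m=(((hsv[...,0]<6)|(hsv[...,0]>174))&(hsv[...,1]>150)&(hsv[...,2]>50)).astype(np.uint8)
n,l,st,c=cv2.connectedComponentsWithStats(m); i=1+st[1:,4].argmax(); print(st[i],c[i])
pts=onz(f,np.argwhere(l==i)[:,::-1],.0945)[:,:2]; (cx,cy),r=cv2.minEnclosingCircle((pts*1000).astype(np.float32)); print(cx,cy,r,pts.mean(0))
E
```

```text
[0.4641737  0.28990404 0.22171648] [-1.57094562e+00  7.49605499e-04  1.00342846e+00] [-0.04145468  0.50620297 -0.87210061  1.76183426  0.43485964  1.07969656
 -0.05950424]
[ 245  166   62   61 2681] [275.31033197 196.07161507]
462.199951171875 290.7978820800781 26.564868927001953 [0.46197628 0.29113442]
```

drive_tool(steps=[75,-1.5,1,-20,0,75,0,0,-35,0,75,0,0,-35,0,75,0,0,-30,0,75,0,0,-20,0])

```text
clock: 27.38
position: [0.4618, 0.2904, 0.0794]
tool_rot: [-1.57, 0.002, 1.004]
force: [0.3, -0.0, -0.6]
grip_width: 0.075
```

drive_tool(steps=[75,0,0,-15,0,75,0,0,-10,0,75,0,0,-9,0,75,0,0,-5,0,75,0,0,0,0])

```text
clock: 27.8
position: [0.4624, 0.2918, 0.0426]
tool_rot: [-1.571, 0.0, 1.005]
force: [-0.7, -0.2, -0.1]
grip_width: 0.0751
```

drive_tool(steps=[65,0,0,0,0,56,0,0,0,0,45,0,0,0,0,45,0,0,0,0,45,0,0,0,0], grip_force=30)

```text
clock: 28.22
position: [0.4622, 0.2913, 0.0436]
tool_rot: [-1.572, 0.001, 1.005]
force: [-4.8, -5.8, 6.5]
grip_width: 0.0528
```

drive_tool(steps=[45,0,0,0,-4,45,0,0,0,-5,45,0,0,0,-6,45,0,0,0,-6,45,0,0,0,-6])

```text
clock: 28.63
position: [0.4629, 0.292, 0.044]
tool_rot: [-1.571, -0.001, 0.528]
force: [-0.2, -3.3, 5.4]
grip_width: 0.0528
```

drive_tool(steps=[45,0,0,0,-6,45,0,0,0,-6,45,0,0,0,-6,45,0,0,0,-6,45,0,0,0,-6])

```text
clock: 29.05
position: [0.464, 0.2921, 0.0443]
tool_rot: [-1.57, -0.003, 0.005]
force: [6.1, -4.2, 6.8]
grip_width: 0.0528
```

drive_tool(steps=[45,0,0,0,-6,45,0,0,0,-6,45,0,0,0,-3,45,0,0,0,0,45,0,0,0,0])

```text
clock: 29.47
position: [0.4644, 0.2919, 0.0444]
tool_rot: [-1.569, -0.003, -0.253]
force: [7.8, -4.6, 6.9]
grip_width: 0.0527
```

```bash
python3 - <<'E'
from h import *
s=monitor.observe();print(s["position"],s["tool_rot"],s["force"],s["moment"],s["grip_width"])
E
```

```text
[0.46443946 0.29194976 0.04436488] [-1.56926655 -0.00337813 -0.25281607] [ 7.81631092 -4.5874882   6.87384716] [-1.07469417 -2.03205129  0.13232184] 0.05267170037749012
```

Turned 1.26 rad. I'll release, back off and check that it popped.

drive_tool(steps=[56,0,0,0,0,65,0,0,0,0,75,0,0,0,0,80,0,0,0,0,80,0,0,0,0])

```text
clock: 29.88
position: [0.4622, 0.2922, 0.043]
tool_rot: [-1.571, 0.0, -0.251]
force: [-0.2, -0.8, -0.3]
grip_width: 0.0799
```

drive_tool(steps=[80,0,0,10,0,80,0,0,25,0,80,0,0,40,0,80,0,0,40,0,80,0,0,40,0])

```text
clock: 30.3
position: [0.4617, 0.292, 0.2004]
tool_rot: [-1.571, 0.001, -0.251]
force: [0.7, -0.3, 0.4]
grip_width: 0.08
```

```bash
cat > endchk.py <<'E'
from h import *
import pickle
def red(f):
    hsv=cv2.cvtColor(f["frame"],cv2.COLOR_RGB2HSV)[130:215,200:280]
    m=(((hsv[...,0]<8)|(hsv[...,0]>172))&(hsv[...,1]>130)).astype(np.uint8)
    n,l,st,c=cv2.connectedComponentsWithStats(m); i=1+st[1:,4].argmax(); return st[i],c[i].round(1)
f=grab_frame("side");print("side red start/now",red(pickle.load(open("side0.pkl","rb"))),red(f))
w=grab_frame("wrist");hsv=cv2.cvtColor(w["frame"],cv2.COLOR_RGB2HSV)
m=(((hsv[...,0]<6)|(hsv[...,0]>174))&(hsv[...,1]>150)&(hsv[...,2]>50)).astype(np.uint8)
n,l,st,c=cv2.connectedComponentsWithStats(m); i=1+st[1:,4].argmax()
for z in(.0945,.102):
    (x,y),r=cv2.minEnclosingCircle((onz(w,np.argwhere(l==i)[:,::-1],z)[:,:2]*1000).astype(np.float32)); print(z,round(x,1),round(y,1),r)
g=grab_frame("scene")
for n,a in(("side",f),("scene",g)):
    o=pickle.load(open("end_"+n+".pkl","rb")); q=proj(a,[[.519,-.293,.06]])[0].astype(int)
    sl=np.s_[q[1]-35:q[1]+30,q[0]-25:q[0]+25]; print(n,"pump region mean diff",cv2.absdiff(a["frame"],o["frame"])[sl].mean())
s=monitor.observe();print(s["position"],s["force"],s["clock"])
E
python3 endchk.py; python3 held.py 9 9 2>/dev/null | head -0
```

```text
side red start/now (array([ 31,  33,  17,  14, 180], dtype=int32), array([39.3, 39.2])) (array([ 31,  33,  17,  15, 173], dtype=int32), array([39.2, 39.5]))
0.0945 463.3 290.3 27.305431365966797
0.102 463.8 292.1 26.569862365722656
side pump region mean diff 6.914153846153846
scene pump region mean diff 9.99374358974359
[0.46342528 0.29292495 0.20151303] [-1.01793595  0.13057012 -0.94735949] 30.45
```

```bash
python3 - <<'E'
from h import *
import pickle
def blue(f,q):
    hsv=cv2.cvtColor(f["frame"],cv2.COLOR_RGB2HSV); m=((hsv[...,0]>95)&(hsv[...,0]<130)&(hsv[...,1]>90)).astype(np.uint8)
    n,l,st,c=cv2.connectedComponentsWithStats(m); i=min([i for i in range(1,n) if st[i,4]>200],key=lambda i:np.hypot(*(c[i]-q))); return st[i],c[i].round(1)
for n in("side","scene"):
    f=grab_frame(n); q=proj(f,[[.519,-.293,.075]])[0]
    print(n,blue(pickle.load(open("end_"+n+".pkl","rb")),q),blue(f,q))
    o=pickle.load(open(n+"0.pkl","rb"))
    for k,P in dict(jar=[.77,-.08,.04],tin=[.80,.075,.04],wrench=[.386,.039,.005]).items():
        u=proj(f,[P])[0].astype(int); t=cv2.GaussianBlur(o["frame"],(3,3),0)[u[1]-22:u[1]+22,u[0]-22:u[0]+22]; s=cv2.GaussianBlur(f["frame"],(3,3),0)[u[1]-28:u[1]+28,u[0]-28:u[0]+28]
        r=cv2.minMaxLoc(cv2.matchTemplate(s,t,cv2.TM_CCOEFF_NORMED)); print(k,round(r[1],3),np.array(r[3])-6)
E
```

```text
side (array([ 255,  280,   33,   62, 1453], dtype=int32), array([271.3, 313.9])) (array([ 255,  280,   33,   62, 1475], dtype=int32), array([271.3, 313.5]))
jar 1.0 [0 0]
tin 1.0 [0 0]
wrench 0.898 [1 0]
scene (array([149, 192,  29,  37, 644], dtype=int32), array([165. , 211.9])) (array([151, 192,  27,  36, 636], dtype=int32), array([165.1, 211.7]))
jar 0.999 [0 0]
tin 0.999 [0 0]
wrench 0.755 [0 1]
```

```bash
python3 -c "
from h import *
print(workorder.job_done())"
```

```text
the job is handed in; nothing more can be done
None
```

I carried out the whole job in the order asked and handed it in at about 30.5 s on the robot's clock; the hand-in gives no verdict.

**What I did**
- **Stop pressed:** I pressed the mushroom to its bottom stop, with about 32 N at the end. It stayed about 8 mm down after I let go.
- **Body stood up:** I tilted the body up by its neck on its foot edge, set it upright on the bench and released it. I then took it again by the neck from above.
- **Placed on the pad:** I lowered it onto the brass pad with light contact, about 10 N, and released it.
- **Stop reset:** I turned the mushroom 1.26 rad clockwise and released it.

**What the last checks showed**
- **Stop:** the mushroom is back at its starting height in the side view, so it popped up.
- **Body:** it sits about 10 mm inside the pad on each side and square to about 1 degree. It did not move while I reset the stop. My outline fit read about 2 degrees of tilt, which I put down to fit error because the body looked upright in the pictures just before it was set down.
- **Jar and tin:** both are unmoved, with image matches of 0.999 or better.
- **Wrench:** its match was weaker, 0.90 in one view and 0.76 in the other, with a shift of at most 1 pixel. I never went near it, so I think the difference comes from the arm and its shadow, but I did not confirm that.

**One disagreement with the data given:** the fingertips are about 36 mm further back than stated relative to the reported TCP. I found this by contact on the stop and used the measured value for the heights afterwards.

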